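# Trip test and run-up on the hobby shop's test track

## Task

Ready the test track for a customer's locomotive: press the yellow test button so that the red-knobbed trip lever drops, then lift the lever back until it stands set again. Then pull the orange spring-return throttle handle out until its white line is level with the green marker and keep it there: finish while still holding the handle at the mark, do not let go. Leave everything else on the counter where it is.

Things in the scene. Friction and masses are not known exactly. Their poses are not given: they have to be found in the camera images.
- trip_unit: grey control box with a white top, 140 (x) x 170 (y) x 50 mm, fixed to the counter, with the test button and trip lever. Origin: centre of its underside; x runs from its front (red patch, robot side) to its back (green patch), y to its left, z up. Stands left or right of the throttle box, turned a little.
- test_button (a joint): yellow spring push button, travel in m: 0 out, 0.008 fully in, pressed straight down. It takes 1.5 N at first and 5 N at full travel; by about 5 mm the lever trips and drops by itself, and the button springs back up when let go.
- button_top (a point): centre of the top face of the yellow button (26 mm across), 72 mm above the counter when out; 1 mm behind the trip box's centre in x and 40 mm to its right (-y). The top sits 18 mm above the black collar round it.
- trip_lever (a joint): trip lever angle in rad about the trip box's y axis: 0 set (standing, leaning 0.30 back from vertical against its stop), growing as it falls to the box's front; 1.35 fully dropped (1.05 forward of vertical). Only its weight (60 g) moves it: below 0.30 it falls back to 0 and stays set, above 0.30 it drops to 1.35.
- lever_knob (a point): centre of the lever's red knob, a cylinder 20 mm across and 24 mm long lying along the trip box's y axis. It turns about a hinge at 15 mm in x, 40 mm in y and 40 mm up in the trip box's frame, at radius 65 mm: knob centre 102 mm above the counter when set, 72 mm when dropped (about 41 mm in front of the box's centre).
- throttle_unit: black control box with an aluminium top, 200 (x) x 90 (y) x 50 mm, fixed to the counter, turned a little; origin: centre of its underside; x runs front (robot side) to back, y to its left. The handle slides on its centre line from 55 mm behind its centre (rest) up to 100 mm to the front (-x); a spring pulls back with 4.2 N at rest to 10.2 N at 100 mm, plus 0.4 N friction.
- throttle_grip: upright orange handle of the throttle slide, a white line round its middle: 14 mm thick along the throttle box's x, 34 mm wide along y, 46 mm tall. Origin: centre of its underside, on the white line, 55 mm above the counter (its top 101 mm); axes as the throttle box. Let go, it springs back to rest.
- marker: green marker clip on the right (-y) edge of the throttle box's top, 34 mm right of the centre line, 16 mm high, fixed, 40 to 85 mm in front of the handle's rest place. Origin: its underside, on the pointer's centre line, 52 mm above the counter; axes as the throttle box. The handle is at the mark when its white line is level with the pointer (same x in the throttle box's frame).
- locomotive: green model locomotive with a yellow band, 30 x 180 x 40, standing on the test track (mm); origin: centre of its underside. Bystander: leave alone.
- wagon: brown model goods wagon, 30 x 130 x 42, standing on the test track (mm); origin: centre of its underside. Bystander: leave alone.
- paint_jar_blue: small paint jar with a blue lid, 32 across, 45 tall, standing between the two units (mm); origin: centre of its underside. Bystander: leave alone.
- paint_jar_white: small paint jar with a white lid, 32 across, 45 tall, standing between the two units (mm); origin: centre of its underside. Bystander: leave alone.
- screwdriver: screwdriver 150 long, lying on the right of the counter (mm); origin: middle of its length. Bystander: leave alone.
- kit_box: red model-kit carton with a paper label, 100 x 160 x 45, on the left of the counter (mm); origin: centre of its underside. Bystander: leave alone.
- brush_cup: blue ceramic cup, 64 across, 85 tall, on the far left (mm); origin: centre of its underside. Bystander: leave alone.
There are look-alikes about, which are no part of the job. Leave any pink or turquoise look-alike of the trip_unit alone.

How it is judged:
By the outcome, as a careful person would: the job done as asked, in the order asked, and still so for the second after the job is handed in, while the arm keeps its last pose, push and grip.
It also fails if it takes over 64 s, if anything falls off the work surface, if the arm or the gripper's body presses on something with over 40 N, if the wrist force passes 120 N, or if a joint passes its speed limit or range.

## Robot

A 6-joint arm with a two-finger parallel gripper is mounted at the origin on the work surface. World frame = base frame: x ahead of the robot, y to its left, z up, the work surface at z = 0. Lengths are in m, angles in rad, forces in N, time in s.
With the tool pointing down it reaches from about 0.35 to 0.775 m from the base axis. Payload 7.3 kg.
Tool frame: the origin (TCP) lies on the centre line of the jaws, within the pads' length; the fingertips stand 17 mm ahead of it and the grasp point (between the pads) lies 2 mm behind it (robot.tip_extent is the distance from the TCP to the fingertips, in m); z points along the fingers, y is the line along which they close (so a half turn about z gives the same grasp; the last joint's range is limited). The gripper opens to 92 mm and grips with 3 to 60 N. Pads are 19 mm wide; open, the fingers measure 130 mm over their backs; the gripper's body (75 mm by 190 mm) begins 47 mm behind the grasp point.
Start: joints at [-1.414, 0.342, 1.524, -0, 1.275, -0.146], TCP at [0.157, -0.501, 0.244] pointing down, gripper open.
Joint ranges: [-2.53, 2.53], [-0.77, 2.02], [0.04, 2.7], [-1, 4.14], [0.28, 2.66], [-3.11, 3.11]. Speed limits (rad/s): [2.57, 2.57, 3.14, 3.14, 3.14, 3.14].

## Interface

Orientations are given as [roll, pitch, yaw] about the fixed x, y, z axes, in that order (R = Rz(yaw) Ry(pitch) Rx(roll)).
In Python, from cell import robot gives the robot as it stands.
- The arm moves only by the tool step_arm, never from a script. Its argument "motion" is a list of rows, each a list of 2 entries, a list of its own where there are three numbers: the shift along the tool's x, y, z in units of 60 mm (1.0 is 60 mm), then the turn about the tool's z in rad. In form: [[[x, y, z], spin], ...]. A call has 1 to 10 rows; each row is the pose to reach, as a shift and turn from the pose commanded when the call began, along the tool's axes at that moment; what a row does not reach only later rows make up. A row lasts 1/8 s, in which the tool goes at most 62.5 mm and 10.7 degrees, less where a joint would pass 70% of its speed; a pose out of reach is approached as far as the arm can. A call with a gripper value outside its range is refused whole. "hand" is the closure in counts, from 0 (fully open) to 255 (shut), set as the call begins (left out, the last holds). The fingers move at their own pace and stop on an object; "squeeze" is the grip in N (left out, the last holds). Time passes only in rows, so rows that repeat a pose let the fingers close. It gives the time, the measured TCP pose, the force, the opening and the grip force at its end, in the units of the state.
- robot.observe(): the state, without advancing time (a new reading comes with each control period).
- robot.read_camera(name): name is "side" or "top" or "wrist"; returns a dict with "pixels" (400x640x3 uint8, red, green, blue), "intrinsics" (3x3 intrinsics, pixels), "xyz" and "rotation" of the camera in the world; the wrist camera has in their place "T_tool_cam" (4x4, takes a point from camera to tool coordinates, whose origin is the TCP and whose axes are the flange's). Camera axes: x right, y up, looking along -z (the intrinsics and any distortion apply to the point x, -y, -z); pixel columns grow to the right and rows downward; lengths in m; the calibration is good to about 2 mm. A picture is of the moment at which its call begins: read the wrist's pose just before it. There is no depth.
- robot.hand_in(): hands the job in; it is judged then, once.
The state is a dict: "time": time; "qpos": joint angles; "qvel": joint speeds; "joint_efforts": joint torques, N m; "tool_pos": TCP position; "tool_rot": TCP orientation; "contact_force": force on the tool from outside, world axes, zero at the start; "torque": the same for the moment, N m; "opening": finger opening in m; "grip_force": force on a finger pad.
Only numpy, scipy, OpenCV 4.12 (cv2) and the standard library are available. Lean on these libraries where they do the work, as an engineer would, in place of code of your own. Each camera call takes 0.05 s, during which the arm holds its last target. There are 200 camera calls.

## Working session

There is one attempt and no reset: what is moved stays moved. The work goes in short steps, Python scripts to look and compute and a tool call to move; the robot and the scene stay as the last step left them, time stands still between calls to the robot, and variables do not carry over. Pictures are saved under pics/ and viewed, at most 10 in all, crops included, and the job is handed in when it is done.

Besides the shell and the picture viewer there is one more tool, called as name([rows], argument=value, ...), one row to a line, values as JSON. step_arm: Moves the arm, as the interface text tells. Its arguments: {"type":"object","properties":{"motion":{"type":"array"},"hand":{"type":"number"},"squeeze":{"type":"number"}},"required":["motion"]}

```bash
mkdir -p pics; ls
python3 - <<'E'
from cell import robot
import cv2,pickle
s=robot.observe();print(s)
d={}
for n in("top","side"):
    c=robot.read_camera(n);d[n]=c
    cv2.imwrite(f"pics/{n}0.png",c["pixels"][:,:,::-1])
    print(n,c["intrinsics"],c["xyz"],c["rotation"],[k for k in c])
pickle.dump(d,open("cams.pkl","wb"))
E
```

```text
pics
{'time': 0.0, 'qpos': array([-1.41398139e+00,  3.42762063e-01,  1.52504136e+00, -1.39707080e-05,
        1.27541177e+00, -1.46012461e-01]), 'qvel': array([ 6.13776685e-05,  1.22790405e-03,  7.83680346e-04, -2.70038322e-03,
       -2.28778101e-03,  8.82787297e-04]), 'joint_efforts': array([-1.48099913e-03, -4.31247139e+01, -2.44220710e+01,  7.14990450e-02,
        5.59742725e-02, -1.25500501e-04]), 'tool_pos': array([ 0.15651414, -0.50071189,  0.24301604]), 'tool_rot': array([-3.13998543e+00, -2.22854472e-04,  3.02831296e-01]), 'contact_force': array([ 0.59791549,  1.51731701, -0.43203852]), 'torque': array([-0.01703585, -0.01333822,  0.06974678]), 'grip_force': 0.0, 'opening': 0.09210243935787749}
top [[496.2853805    0.         322.02085674]
 [  0.         496.2853805  196.79225201]
 [  0.           0.           1.        ]] [ 0.29076511 -0.0019757   1.67650846] [ 0.16665706  0.0072953  -1.56351818] ['pixels', 'intrinsics', 'xyz', 'rotation']
side [[486.41711343   0.         322.3473047 ]
 [  0.         486.41711343 206.08399819]
 [  0.           0.           1.        ]] [0.06967679 0.72743363 1.09173084] [ 0.71025664 -0.00879134 -2.55145956] ['pixels', 'intrinsics', 'xyz', 'rotation']
```

View pics/top0.png

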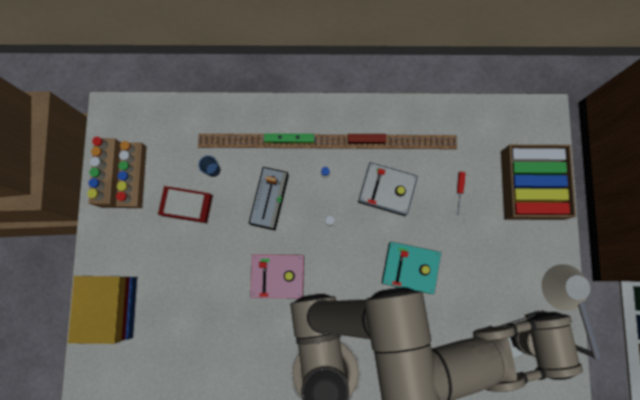

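View pics/side0.png

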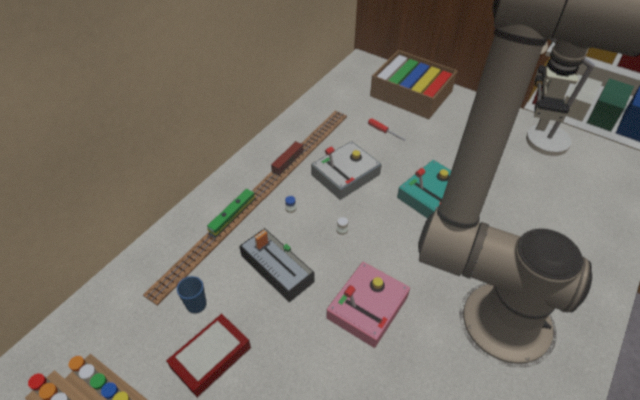

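The three trip-unit look-alikes in the top view are white/grey at (388,188), pink at (277,276) and turquoise at (412,268). The white-topped grey one beside the throttle box (268,198) fits the description. I'll confirm it in an enlarged crop.

Run:
```python
import cv2
im=cv2.imread("pics/top0.png")
a=cv2.resize(im[155:225,352:427],None,fx=5.3,fy=5.3,interpolation=cv2.INTER_CUBIC)
b=cv2.resize(im[160:235,240:300],None,fx=5.3,fy=5.3,interpolation=cv2.INTER_CUBIC)
h=max(a.shape[0],b.shape[0])
p=lambda x:cv2.copyMakeBorder(x,0,h-x.shape[0],0,0,cv2.BORDER_CONSTANT)
cv2.imwrite("pics/crop1.png",cv2.hconcat([p(a),p(b)]));print(a.shape,b.shape)
```

```text
(371, 398, 3) (398, 318, 3)
```

View pics/crop1.png

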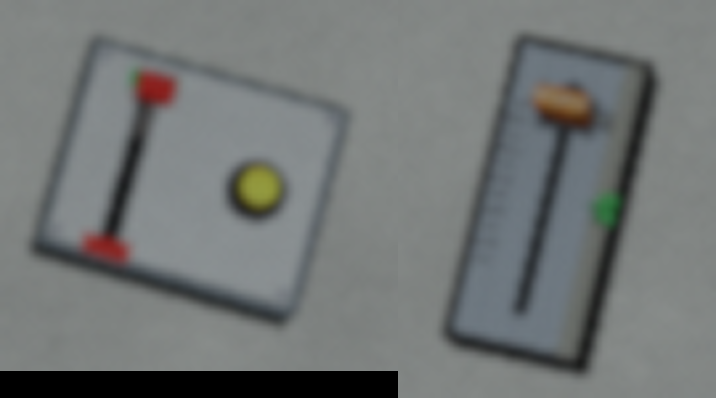

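The crop shows the white-topped box with its red knob at (381,172), its yellow button at (400.5,190) and no pink or turquoise, so it is the real one. The throttle grip is at about (346-240 offset → 271.5,180) and the green marker at about (279,199.5). Next I'll compute their poses.

```bash
cat > h.py <<'E'
import numpy as np
from scipy.spatial.transform import Rotation as R
from scipy.optimize import least_squares
def ray(K,pos,Rm,uv,z):
    d=Rm@np.array([(uv[0]-K[0,2])/K[0,0],-(uv[1]-K[1,2])/K[1,1],-1.]);return pos+d*(z-pos[2])/d[2]
def proj(K,pos,Rm,P):
    c=(np.atleast_2d(P)-pos)@Rm
    return np.c_[K[0,2]+K[0,0]*c[:,0]/-c[:,2],K[1,2]+K[1,1]*c[:,1]/c[:,2]]
def w(pose,P):
    x,y,t=pose;c,s=np.cos(t),np.sin(t);P=np.atleast_2d(P)
    return np.c_[x+c*P[:,0]-s*P[:,1],y+s*P[:,0]+c*P[:,1],P[:,2]]
def fit(K,pos,Rm,P,uv,x0):
    r=least_squares(lambda p:(proj(K,pos,Rm,w(p,P))-uv).ravel(),x0);return r.x,r.fun.reshape(-1,2)
E
cat > m1.py <<'E'
from h import *;import pickle
c=pickle.load(open("cams.pkl","rb"))["top"];K=c["intrinsics"];pos=c["xyz"];Rm=R.from_euler("xyz",c["rotation"]).as_matrix()
A=np.array([(97,40),(348,110),(290,318),(37,247),(258,187),(156,89)])/5.3+[351.5,154.5]
PA=[(.07,.085,.05),(.07,-.085,.05),(-.07,-.085,.05),(-.07,.085,.05),(.001,-.04,.072),(.015+.065*np.sin(.3),.04,.102)]
pa,ra=fit(K,pos,Rm,np.array(PA),A,[.6,-.15,0]);print("trip",pa,ra.round(1).tolist())
B=(np.array([(520-398,40),(652-398,70),(585-398,370),(448-398,338),(567-398,103)]))/5.3+[239.5,159.5]
PB=[(.1,.045,.05),(.1,-.045,.05),(-.1,-.045,.05),(-.1,.045,.05),(.055,0,.097)]
pb,rb=fit(K,pos,Rm,np.array(PB),B,[.6,.2,0]);print("thr",pb,rb.round(1).tolist())
m=ray(K,pos,Rm,np.array([607-398,211])/5.3+[239.5,159.5],.064);
t=pb[2];d=m[:2]-pb[:2];print("marker local",np.cos(t)*d[0]+np.sin(t)*d[1],-np.sin(t)*d[0]+np.cos(t)*d[1])
print("button",w(pa,[.001,-.04,.072]),"knob set",w(pa,PA[5]),"drop",w(pa,[.015-.065*np.sin(1.05),.04,.072]),"grip",w(pb,[.055,0,.055]))
E
python3 m1.py
```

```text
trip [ 0.5954338  -0.20714159 -0.27986994] [[-0.9, -0.7], [0.8, 0.0], [1.0, 0.6], [-0.9, -0.3], [0.4, 0.0], [-0.3, 0.4]]
thr [ 0.55998176  0.18946403 -0.20642607] [[-0.1, -0.8], [1.1, -0.9], [0.2, 0.6], [-0.6, 0.9], [-0.5, 0.1]]
marker local 0.00017441770728363667 -0.03656566403133007
button [[ 0.58534566 -0.24586147  0.072     ]] knob set [[ 0.63936082 -0.17814745  0.102     ]] drop [[ 0.56671065 -0.15726681  0.072     ]] grip [[0.6138141  0.17819106 0.055     ]]
```

step_arm([
  [[1,-0.24,0],0.1],
  [[2,-0.48,0],0.2],
  [[3,-0.72,0],0.3],
  [[4,-0.96,0],0.4],
  [[5,-1.2,0],0.5],
  [[6,-1.44,0],0.58],
  [[7,-1.68,0],0.58],
  [[8.09,-1.93,0],0.58],
  [[8.09,-1.93,0],0.58],
  [[8.09,-1.93,0],0.58],
], hand=255, squeeze=20)

```text
time: 1.35
tool_pos: [0.5851, -0.2456, 0.2429]
tool_rot: [3.141, 0.002, -0.276]
contact_force: [-0.3, 0.6, -0.2]
opening: 0.0007
grip_force: 0.0
```

```bash
cat > snap.py <<'E'
from cell import robot
import cv2,pickle,sys
s=robot.observe();c=robot.read_camera("wrist");n=sys.argv[1]
cv2.imwrite(f"pics/{n}.png",c["pixels"][:,:,::-1]);pickle.dump((s,c),open(n+".pkl","wb"))
print(s["time"],s["tool_pos"],s["tool_rot"],s["contact_force"],s["opening"]);print(c["T_tool_cam"].round(4).tolist(),[k for k in c])
E
python3 snap.py w1
```

```text
1.35 [ 0.58507597 -0.24561378  0.24291619] [ 3.14142472e+00  1.67050438e-03 -2.76277570e-01] [-0.2965083   0.61662372 -0.24229952] 0.0007365304040777548
[[-0.0001, 0.9677, 0.2519, 0.0668], [1.0, 0.0, 0.0002, 0.0005], [0.0002, 0.2519, -0.9677, -0.141], [0.0, 0.0, 0.0, 1.0]] ['pixels', 'intrinsics', 'T_tool_cam']
```

View pics/w1.png

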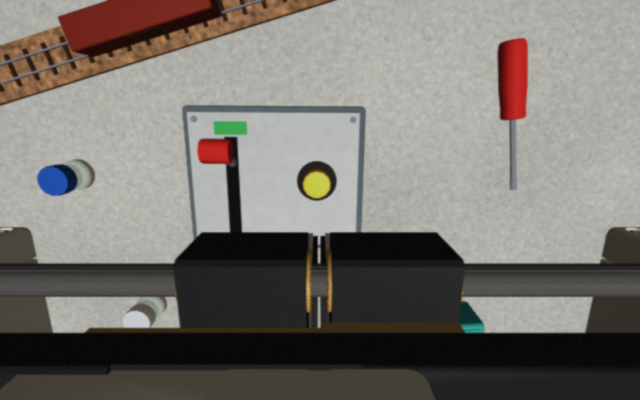

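The wrist view shows the button at (316,184), the box's back corners at (184,107) and (364,108), and the set knob at (214,151).

```bash
cat > m2.py <<'E'
from h import *;import pickle
def cam(n):
    s,c=pickle.load(open(n+".pkl","rb"));T=c["T_tool_cam"];Rt=R.from_euler("xyz",s["tool_rot"]).as_matrix()
    return c["intrinsics"],s["tool_pos"]+Rt@T[:3,3],Rt@T[:3,:3]
if __name__=="__main__":
    K,pos,Rm=cam("w1");print(K.round(1).tolist())
    uv=np.array([(184.5,107.5),(364.5,108),(316.5,184)])
    P=np.array([(.07,.085,.05),(.07,-.085,.05),(.001,-.04,.072)])
    p,r=fit(K,pos,Rm,P,uv,[.6,-.2,-.28]);print(p,r.round(1).tolist(),"button",w(p,P[2]))
    print("btn ray",ray(K,pos,Rm,uv[2],.072))
    print("knob proj",proj(K,pos,Rm,w(p,[.015+.065*np.sin(.3),.04,.102])))
    print("tip proj", proj(K,pos,Rm,[[*( [0.58507597,-0.24561378]),.2429-.017]]))
E
python3 m2.py
```

```text
[[353.2, 0.0, 318.6], [0.0, 353.2, 201.5], [0.0, 0.0, 1.0]]
[ 0.59490169 -0.20634441 -0.27750081] [[-3.7, -0.6], [2.5, -0.9], [1.1, 2.1]] button [[ 0.58490531 -0.24508809  0.072     ]]
btn ray [ 0.58701584 -0.24461837  0.072     ]
knob proj [[217.08055894 153.10390398]]
tip proj [[317.70545105 253.07878028]]
```

step_arm([
  [[0.02,0,0.8],0],
  [[0.02,0,1.6],0],
  [[0.02,0,2.4],0],
  [[0.02,0,2.55],0],
  [[0.02,0,2.62],0],
  [[0.02,0,2.69],0],
  [[0.02,0,2.69],0],
  [[0.02,0,2.69],0],
])

```text
time: 2.4
tool_pos: [0.5874, -0.2469, 0.0837]
tool_rot: [3.141, -0.003, -0.277]
contact_force: [-0.5, -1.5, 3.6]
opening: 0.0004
grip_force: 1.9
```

step_arm([
  [[0,0,0.03],0],
  [[0,0,0.03],0],
  [[0,0,-0.5],0],
  [[0,0,-1],0],
  [[-0.9,0,-1.2],0],
  [[-1.8,0,-1.2],0],
  [[-1.8,0,-1.2],0],
  [[-1.8,0,-1.2],0],
])

```text
time: 3.4
tool_pos: [0.4833, -0.2167, 0.1545]
tool_rot: [-3.142, -0.001, -0.277]
contact_force: [1.2, -1.5, -0.6]
opening: 0.0002
grip_force: 0.0
```

```bash
python3 snap.py w2
```

```text
3.4 [ 0.48334039 -0.21673714  0.15447962] [-3.14151267e+00 -1.05707320e-03 -2.77323490e-01] [ 1.21818251 -1.53649126 -0.57624011] 0.00021046825754985523
[[-0.0001, 0.9677, 0.2519, 0.0668], [1.0, 0.0, 0.0002, 0.0005], [0.0002, 0.2519, -0.9677, -0.141], [0.0, 0.0, 0.0, 1.0]] ['pixels', 'intrinsics', 'T_tool_cam']
```

View pics/w2.png

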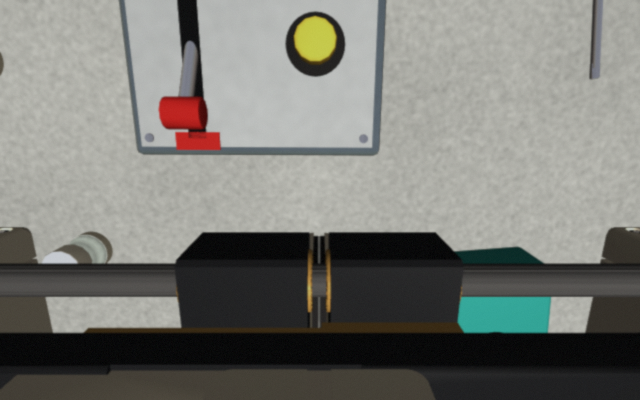

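The lever has dropped (knob at (184,112)) and the button is back up (315,40). Next I'll work out the move for the lever.

Run:
```python
from m2 import *
K,pos,Rm=cam("w2")
P=np.array([(-.07,.085,.05),(-.07,-.085,.05),(.001,-.04,.072),(.015-.065*np.sin(1.05),.04,.072)])
uv=np.array([(139,152),(379,153),(315,41),(184,112)])
p,r=fit(K,pos,Rm,P,uv,[.6,-.2,-.28]);print(p,r.round(1).tolist())
k=w(p,P[3])[0];print("knob",k,"ray",ray(K,pos,Rm,uv[3],.072))
t=np.array([0.48334,-0.216737]);y=-.2773
d=k[:2]-t;print("tool dx,dy (units)",np.array([np.cos(y)*d[0]+np.sin(y)*d[1],np.sin(y)*d[0]-np.cos(y)*d[1]])/.06)
d=ray(K,pos,Rm,uv[3],.072)[:2]-t;print("ray:",np.array([np.cos(y)*d[0]+np.sin(y)*d[1],np.sin(y)*d[0]-np.cos(y)*d[1]])/.06)
```

```text
[ 0.59714044 -0.20622061 -0.28323715] [[-3.5, 2.0], [1.4, 2.4], [0.7, -3.1], [1.1, -0.0]]
knob [ 0.56858539 -0.1562494   0.072     ] ray [ 0.56876671 -0.15560233  0.072     ]
tool dx,dy (units) [ 1.09049636 -1.35856028]
ray: [ 1.09045054 -1.36976021]
```

step_arm([
  [[0.15,-0.7,0],0],
  [[0.3,-1.36,0],0],
  [[0.3,-1.36,0.6],0],
  [[0.3,-1.36,1.26],0],
  [[0.3,-1.36,1.26],0],
  [[0.5,-1.36,1.26],0],
  [[0.7,-1.36,1.26],0],
  [[0.7,-1.36,1.26],0],
])

```text
time: 4.45
tool_pos: [0.547, -0.1503, 0.0798]
tool_rot: [3.141, -0.003, -0.277]
contact_force: [-1.0, -0.2, -0.0]
opening: 0.0005
grip_force: 0.0
```

step_arm([
  [[0.08,0,-0.02],0],
  [[0.23,0,-0.18],0],
  [[0.33,0,-0.27],0],
  [[0.44,0,-0.35],0],
  [[0.57,0,-0.42],0],
  [[0.69,0,-0.47],0],
  [[0.8,0,-0.5],0],
  [[0.9,0,-0.52],0],
  [[1,0,-0.52],0],
  [[1.08,0,-0.52],0],
])

```text
time: 5.7
tool_pos: [0.608, -0.1675, 0.1097]
tool_rot: [3.142, 0.0, -0.277]
contact_force: [-1.3, -0.2, 0.0]
opening: 0.0004
grip_force: 0.0
```

step_arm([
  [[0.06,0,0],0],
  [[0.12,0,0],0],
  [[0.15,0,0],0],
  [[0.15,0,0],0],
  [[-0.3,0,0],0],
  [[-0.8,0,-0.3],0],
  [[-1.6,0,-1],0],
  [[-1.6,0,-1],0],
  [[-1.6,0,-1],0],
])

```text
time: 6.82
tool_pos: [0.5157, -0.1413, 0.1701]
tool_rot: [3.141, -0.001, -0.277]
contact_force: [-0.3, 0.7, -0.4]
opening: 0.0005
grip_force: 0.0
```

```bash
python3 snap.py w3
```

```text
6.825 [ 0.51571058 -0.14126488  0.17014304] [ 3.14135339e+00 -1.27937501e-03 -2.77347614e-01] [-0.32063478  0.74068311 -0.35358941] 0.000462791860549212
[[-0.0001, 0.9677, 0.2519, 0.0668], [1.0, 0.0, 0.0002, 0.0005], [0.0002, 0.2519, -0.9677, -0.141], [0.0, 0.0, 0.0, 1.0]] ['pixels', 'intrinsics', 'T_tool_cam']
```

View pics/w3.png

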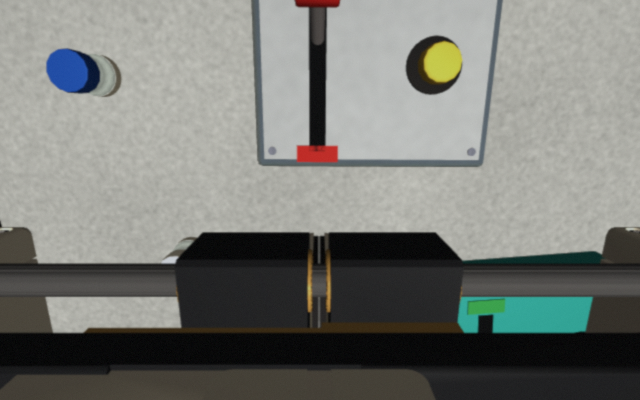

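The knob is at (317,0), at the back, so the lever looks set; I'll check it again from the top camera. Now moving to view the throttle.

step_arm([
  [[0,-0.4,-0.4],-0.18],
  [[0,-0.8,-0.83],-0.36],
  [[0,-1.2,-0.83],-0.54],
  [[0,-1.6,-0.83],-0.72],
  [[0,-2,-0.83],-0.9],
  [[-0.05,-2.4,-0.83],-1.08],
  [[-0.1,-2.8,-0.83],-1.26],
  [[-0.15,-3.3,-0.83],-1.44],
  [[-0.17,-3.71,-0.83],-1.6],
  [[-0.17,-3.71,-0.83],-1.64],
], hand=116, squeeze=40)

```text
time: 8.12
tool_pos: [0.5671, 0.0776, 0.2178]
tool_rot: [-3.139, 0.0, 1.368]
contact_force: [-0.2, -1.2, -0.7]
opening: 0.0503
grip_force: 0.0
```

step_arm([
  [[0,0,0],0],
  [[0,0,0],0],
  [[0,0,0],0],
])

```text
time: 8.5
tool_pos: [0.5666, 0.0755, 0.2194]
tool_rot: [-3.141, 0.0, 1.362]
contact_force: [0.5, -0.0, -0.3]
opening: 0.0498
grip_force: 0.0
```

```bash
python3 snap.py w4
python3 - <<'E'
from m2 import *
K,pos,Rm=cam("w3");p=[.5965,-.2063,-.279]
for a in (0,.15,.3):
  f=.3-a; print(a,proj(K,pos,Rm,w(p,[.015+.065*np.sin(f)-.01,.04,.04+.065*np.cos(f)])))
E
```

```text
8.5 [0.56658214 0.07546476 0.21936397] [-3.14117848e+00  1.46281539e-04  1.36170988e+00] [ 0.51997062 -0.04668258 -0.31855912] 0.04982201551342332
[[-0.0001, 0.9684, 0.2495, 0.0664], [1.0, -0.0004, 0.002, -0.0001], [0.0021, 0.2495, -0.9684, -0.141], [0.0, 0.0, 0.0, 1.0]] ['pixels', 'intrinsics', 'T_tool_cam']
0 [[318.65256598   7.44016734]]
0.15 [[318.62495201  25.88073383]]
0.3 [[318.59705713  45.18364763]]
```

View pics/w4.png

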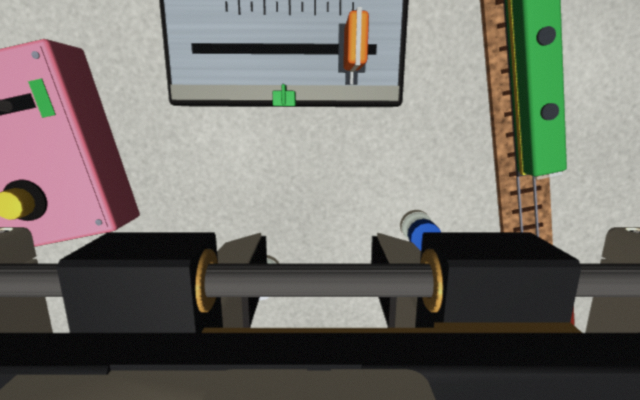

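The lever set reading matches the prediction (row 7). In this view the marker is at about (284,95) and the grip at about (357,38). I'll enlarge it to measure.

```bash
python3 -c "
import cv2
im=cv2.imread('pics/w4.png')
cv2.imwrite('pics/crop2.png',cv2.resize(im[0:112,260:410],None,fx=5,fy=5,interpolation=cv2.INTER_CUBIC))"
```

```text
(no output)
```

View pics/crop2.png

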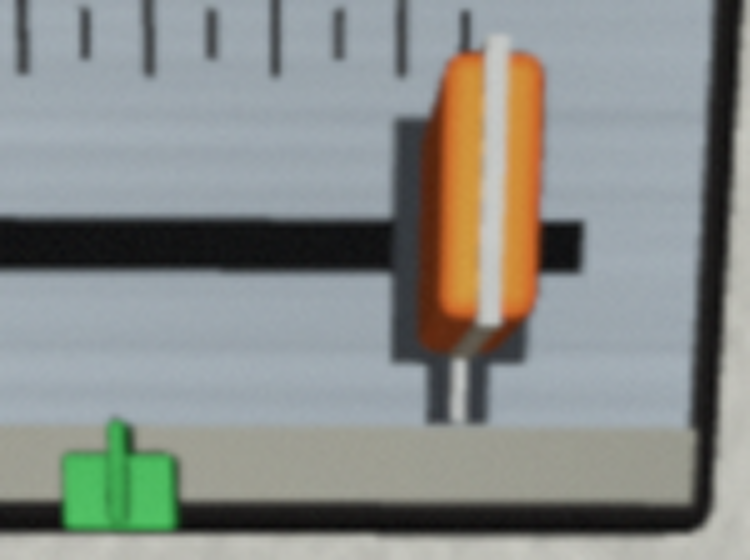

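Run:
```python
from m2 import *
K,pos,Rm=cam("w4")
c=lambda x,y:(260-.4+x/5,-.4+y/5)
# local pts: top white line ends, box right corners (top edges)
uv=np.array([c(498,42),c(488,322),(171,101),c(703,520),c(438,0+75*0+0)][:4])
P=np.array([(.055,.017,.101),(.055,-.017,.101),(-.1,-.045,.05),(.1,-.045,.05)])
p,r=fit(K,pos,Rm,P,uv,[.56,.19,-.206]);print(p,r.round(1).tolist())
t=p[2]
def loc(q):
    d=q[:2]-p[:2];return np.round([np.cos(t)*d[0]+np.sin(t)*d[1],-np.sin(t)*d[0]+np.cos(t)*d[1]],4)
for z in (.052,.06,.068): print(z,"pointer tip",loc(ray(K,pos,Rm,c(118,422),z)),"ptr base",loc(ray(K,pos,Rm,c(118,520),z)),"tongue near",loc(ray(K,pos,Rm,c(458,420),z)),"tongue far",loc(ray(K,pos,Rm,c(460,362),z)), "clip R",loc(ray(K,pos,Rm,c(178,525),z)),"clip L",loc(ray(K,pos,Rm,c(62,528),z)))
print("handle top",loc(ray(K,pos,Rm,c(493,182),.101)))
g=w(p,[.055,0,.1])[0];print("grip",g,"tool yaw target",t+np.pi/2)
y=1.3617;d=g[:2]-[0.56658,0.07546]
print("units",np.array([np.cos(y)*d[0]+np.sin(y)*d[1],np.sin(y)*d[0]-np.cos(y)*d[1]])/.06)
```

```text
[ 0.56273762  0.19539177 -0.22438694] [[0.6, -0.6], [0.4, -2.0], [-4.0, 1.4], [2.8, 2.5]]
0.052 pointer tip [-0.0012 -0.0288] ptr base [-0.0013 -0.0445] tongue near [ 0.0553 -0.0277] tongue far [ 0.0552 -0.0186] clip R [ 0.0088 -0.0452] clip L [-0.0108 -0.046 ]
0.06 pointer tip [-0.0004 -0.0294] ptr base [-0.0006 -0.0447] tongue near [ 0.0546 -0.0282] tongue far [ 0.0546 -0.0194] clip R [ 0.0093 -0.0453] clip L [-0.0098 -0.0461]
0.068 pointer tip [ 0.0004 -0.0299] ptr base [ 0.0002 -0.0448] tongue near [ 0.0539 -0.0288] tongue far [ 0.0539 -0.0202] clip R [ 0.0098 -0.0454] clip L [-0.0087 -0.0462]
handle top [ 0.0547 -0.0005]
grip [0.61635881 0.18315379 0.1       ] tool yaw target 1.346409391664115
units [1.92801641 0.43899873]
```

step_arm([
  [[0,-0.5,0],0],
  [[0,-0.5,0],0],
  [[0,-0.5,0],0],
  [[0,-0.5,0],0],
])

```text
time: 9.05
tool_pos: [0.5378, 0.0818, 0.2198]
tool_rot: [3.141, -0.0, 1.362]
contact_force: [0.0, -0.3, -0.6]
opening: 0.0499
grip_force: 0.0
```

```bash
python3 snap.py w5
```

```text
9.05 [0.53779016 0.08175398 0.21976325] [ 3.14089466e+00 -3.12087491e-05  1.36240335e+00] [ 0.04123111 -0.3224294  -0.61728522] 0.04985438193082869
[[-0.0001, 0.9684, 0.2495, 0.0664], [1.0, -0.0004, 0.002, -0.0001], [0.0021, 0.2495, -0.9684, -0.141], [0.0, 0.0, 0.0, 1.0]] ['pixels', 'intrinsics', 'T_tool_cam']
```

step_arm([
  [[0.2,0.5,0],0.016],
  [[0.4,0.94,0],0.016],
  [[0.4,0.94,0],0.016],
  [[0.4,0.94,0],0.016],
  [[0.4,0.94,0],0.016],
])

```text
time: 9.72
tool_pos: [0.5966, 0.0937, 0.2198]
tool_rot: [-3.141, 0.0, 1.347]
contact_force: [0.4, 0.0, 0.5]
opening: 0.0501
grip_force: 0.0
```

```bash
python3 snap.py w6
python3 - <<'E'
import cv2,numpy as np
a=cv2.imread('pics/w5.png');b=cv2.imread('pics/w6.png')
f=lambda x:cv2.resize(x,None,fx=3.3,fy=3.3,interpolation=cv2.INTER_CUBIC)
cv2.imwrite('pics/crop3.png',cv2.hconcat([f(a[60:180,260:380]),f(b[0:120,260:380])]))
for n,im in(("w5",a),("w6",b)):
    h=cv2.cvtColor(im,cv2.COLOR_BGR2HSV)
    m=cv2.inRange(h,(50,120,70),(75,255,255));k,l,s,c=cv2.connectedComponentsWithStats(m)
    print(n,"green",[(s[i].tolist(),c[i].round(1).tolist()) for i in range(1,k) if s[i,4]>60])
    m=cv2.inRange(h,(5,150,90),(20,255,255));k,l,s,c=cv2.connectedComponentsWithStats(m)
    print(n,"orange",[(s[i].tolist(),c[i].round(1).tolist()) for i in range(1,k) if s[i,4]>60])
E
```

```text
9.725 [0.59659727 0.09367591 0.21980881] [-3.14127499e+00  2.73547115e-04  1.34673825e+00] [0.36847122 0.03205123 0.50051765] 0.05010622580728782
[[-0.0001, 0.9684, 0.2495, 0.0664], [1.0, -0.0004, 0.0021, -0.0001], [0.0021, 0.2495, -0.9684, -0.141], [0.0, 0.0, 0.0, 1.0]] ['pixels', 'intrinsics', 'T_tool_cam']
w5 green [([559, 0, 40, 176, 5732], [578.7, 85.8]), ([65, 80, 24, 37, 461], [76.6, 97.8]), ([309, 85, 23, 21, 335], [319.8, 97.8])]
w5 orange [([382, 11, 18, 60, 526], [393.2, 41.1]), ([404, 12, 8, 52, 271], [407.4, 37.8]), ([434, 257, 9, 33, 132], [437.9, 271.4]), ([195, 258, 12, 54, 237], [199.4, 286.5]), ([431, 292, 12, 20, 110], [437.0, 303.4])]
w6 green [([481, 0, 52, 199, 6513], [507.2, 95.3]), ([6, 114, 25, 36, 430], [17.7, 131.5]), ([241, 117, 23, 20, 328], [252.3, 128.6])]
w6 orange [([308, 50, 8, 51, 329], [311.9, 75.5]), ([321, 50, 8, 51, 338], [324.8, 74.9]), ([195, 257, 8, 30, 125], [199.1, 271.6]), ([434, 257, 9, 33, 136], [437.8, 271.2]), ([195, 288, 12, 24, 116], [199.9, 302.0]), ([431, 292, 12, 20, 106], [436.9, 303.6])]
```

View pics/crop3.png

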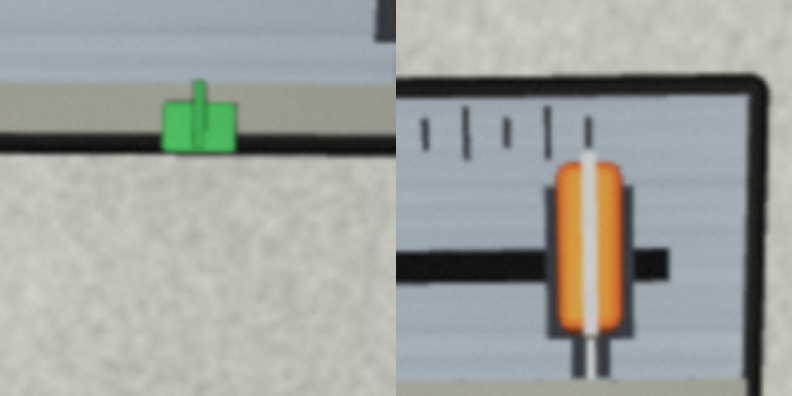

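Run:
```python
from m2 import *
c5=cam("w5");c6=cam("w6")
for t in(-.225,-.218,-.21):
    X=np.array([np.cos(t),np.sin(t)]);Y=np.array([-X[1],X[0]])
    m=ray(*c5,(319.9,97.8),.064)[:2];g=ray(*c6,(318.4,75),.101)[:2];g2=ray(*c6,(318.6,109),.055)[:2]
    print(t,"pull",(g-m)@X,(g2-m)@X,"lateral",(g-m)@Y,"m z.054",(g-ray(*c5,(319.9,97.8),.054)[:2])@X)
    print(g,g2)
y=1.34674;d=g-[0.59659727,0.09367591]
print("units",np.array([np.cos(y)*d[0]+np.sin(y)*d[1],np.sin(y)*d[0]-np.cos(y)*d[1]])/.06)
```

```text
-0.225 pull 0.05460205183164838 0.054644293725205434 lateral 0.03868147045449328 m z.054 0.054587149534276666
[0.61579668 0.18188574] [0.61077295 0.15974677]
-0.218 pull 0.054871482168737114 0.05475481199746797 lateral 0.038298311520925006 m z.054 0.05485423532363656
[0.61579668 0.18188574] [0.61077295 0.15974677]
-0.21 pull 0.05517610951472771 0.054877833009290236 lateral 0.037858118806494166 m z.054 0.055156184228011794
[0.61579668 0.18188574] [0.61077295 0.15974677]
units [ 1.50451339 -0.0146586 ]
```

step_arm([
  [[0.8,-0.01,0],-0.005],
  [[1.5,-0.01,0.3],-0.005],
  [[1.5,-0.01,1],-0.005],
  [[1.5,-0.01,1.7],-0.005],
  [[1.5,-0.01,2.28],-0.005],
  [[1.5,-0.01,2.28],-0.005],
  [[1.5,-0.01,2.28],-0.005],
])

```text
time: 10.65
tool_pos: [0.6175, 0.1818, 0.0847]
tool_rot: [3.139, -0.001, 1.352]
contact_force: [0.3, -0.4, 0.2]
opening: 0.0502
grip_force: 0.0
```

step_arm([
  [[0,0,0],0],
  [[0,0,0],0],
  [[0,0,0],0],
  [[0,0,0],0],
  [[0,0,0],0],
  [[0,0,0],0],
], hand=255, squeeze=40)

```text
time: 11.4
tool_pos: [0.6164, 0.1818, 0.0831]
tool_rot: [-3.141, 0.0, 1.352]
contact_force: [-2.5, 0.5, 3.5]
opening: 0.0139
grip_force: 40.0
```

```bash
python3 -c "
from cell import robot
s=robot.observe();print(s['time'],s['tool_pos'],s['tool_rot'],s['contact_force'],s['opening'],s['grip_force'])"
```

```text
11.4 [0.61641165 0.18178254 0.08307474] [-3.14118027e+00  2.16453831e-04  1.35205171e+00] [-2.49635651  0.50345104  3.50063728] 0.013904194395543062 39.99318301677704
```

step_arm([
  [[0,-0.15,0],0],
  [[0,-0.3,0],0],
  [[0,-0.45,0],0],
  [[0,-0.6,0],0],
  [[0,-0.75,0],0],
  [[0,-0.85,0],0],
  [[0,-0.91,0],0],
  [[0,-0.91,0],0],
  [[0,-0.91,0],0],
  [[0,-0.91,0],0],
])

```text
time: 12.65
tool_pos: [0.565, 0.193, 0.0831]
tool_rot: [3.137, -0.0, 1.352]
contact_force: [6.2, -2.8, -1.8]
opening: 0.0139
grip_force: 40.0
```

Run:
```python
from cell import robot
import cv2,numpy as np
s=robot.observe();print(s['tool_pos'],s['contact_force'],s['opening'],s['grip_force'])
d=s['tool_pos'][:2]-[0.61641,0.18178]
for t in(-.225,-.219,-.21):print(-d@[np.cos(t),np.sin(t)],d@[-np.sin(t),np.cos(t)])
c=robot.read_camera("top");cv2.imwrite("pics/top1.png",c["pixels"][:,:,::-1])
c2=robot.read_camera("side");cv2.imwrite("pics/side1.png",c2["pixels"][:,:,::-1])
a=cv2.resize(c["pixels"][155:240,240:430,::-1],None,fx=4,fy=4,interpolation=cv2.INTER_CUBIC)
b=cv2.resize(c2["pixels"][130:300,225:390,::-1],(250*1,258),interpolation=cv2.INTER_CUBIC)
cv2.imwrite("pics/fin.png",cv2.vconcat([a,cv2.copyMakeBorder(b,0,0,0,a.shape[1]-b.shape[1],cv2.BORDER_CONSTANT)]))
```

```text
[0.565005   0.1929521  0.08312049] [ 6.2129239  -2.81634121 -1.81923824] 0.01387937135924533 39.99275743961334
0.052601855545686804 -0.0005782873743473317
0.05260437841855526 -0.00026266772559509113
0.052604611933226346 0.00021077592673689535
```

View pics/fin.png

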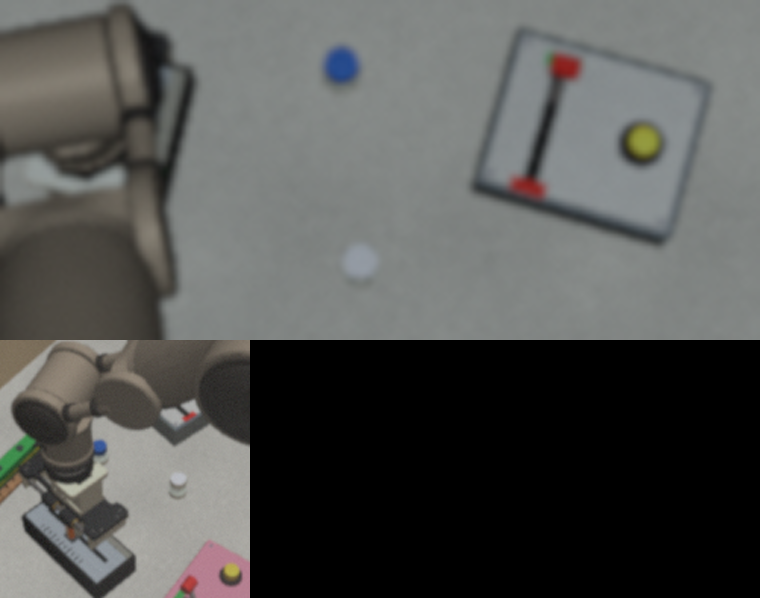

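The top view shows the lever still set and the jars where they were. The handle measured 52.6 mm out against the 54.8 mm it needs, because the arm gives under the spring load. I'll trim it.

step_arm([
  [[0,-0.02,0],0],
  [[0,-0.04,0],0],
  [[0,-0.04,0],0],
  [[0,-0.04,0],0],
  [[0,-0.04,0],0],
])

```text
time: 13.38
tool_pos: [0.5627, 0.1934, 0.0831]
tool_rot: [3.137, -0.0, 1.352]
contact_force: [7.0, -3.8, -1.5]
opening: 0.014
grip_force: 40.0
```

Run:
```python
from cell import robot
import numpy as np
s=robot.observe();print(s['time'],s['tool_pos'],s['contact_force'],s['opening'],s['grip_force'])
d=s['tool_pos'][:2]-[0.61641,0.18178];print(-d@[np.cos(-.219),np.sin(-.219)])
```

```text
13.375 [0.56272099 0.19344608 0.08307875] [ 7.03850489 -3.79339984 -1.54684372] 0.013969931707269127 39.99284505844116
0.05494115553595172
```

```bash
python3 -c "
from cell import robot
print(robot.hand_in())"
```

```text
the job is handed in; nothing more can be done
None
```

I handed the job in at about 13.4 s: the button was pressed, the lever dropped and is standing set again, and the gripper still holds the throttle handle 54.9 mm out. I measured the mark at 54.8 mm but could not see the white line against the marker at the end, because the gripper hides it.

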